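# Hover the measuring microphone over the woofer for a near-field reading

### The job

Take the measuring microphone straight up out of its storage block, carry it over the top of the stacked wireless receivers, clear of their aerials, and finish while holding it steady, upright and capsule end down, centred over the dust cap of the loudspeaker's woofer (the larger of its two round drivers), with the capsule end about 10 mm above the cap. It must not touch the loudspeaker; do not let go of it, and leave the loudspeaker, the receivers and everything else on the desk where they are.

Things in the scene. Friction and masses are not known exactly. Their poses are not given: they have to be found in the camera images.
- mic: Measuring microphone: straight metal rod, 170 mm long, about 0.16 kg, upright in the block, capsule end down. Lowest 60 mm: bright stem, 12 mm diameter, in the hole; upper 110 mm: dark body, 25 mm diameter, its shoulder resting on the block, so it spans 75 to 185 mm above the desk. Origin at the capsule (lower) end; z along the rod to the thick end. Round: turn about z is irrelevant.
- mic_tip (a point): Centre of the microphone's capsule end, the lowest point of the slim stem (same place as mic's origin); 170 mm from the top end and 60 mm from the shoulder.
- holder: Grey storage block fixed to the desk, 90 x 90 mm, 75 mm high, with one upright 16 mm hole 66 mm deep in the middle of its top, in which the microphone stands. Origin at the centre of its underside, z up. It is on the left or the right of the receivers, the loudspeaker on the other side.
- speaker: Two-way loudspeaker on its back, front up: black box 130 (x) by 200 (y) by 105 mm high, 2.2 kg, loose, at any turn. Origin at the centre of its underside, z up. Woofer (94 mm opening, dished cone, domed grey dust cap 36 mm across in its middle) centred at y = -36 mm; tweeter (48 mm, stands 6 mm proud of the front) at y = +62 mm.
- dustcap (a point): Top of the dust cap at the centre of the woofer, 102 mm above the desk, 3 mm below the loudspeaker's front face. The microphone's capsule end is to hover about 10 mm above this point.
- receivers: Stack of two wireless receivers between block and loudspeaker, loose, 1.9 kg: 210 mm (x) by 140 mm (y), flat top 92 mm above the desk, four thin black stick aerials along the +y edge reaching 150 mm above the desk. Origin at the centre of the underside, z up; long side roughly along world x.
- mug: White coffee mug, 80 mm in diameter, 90 mm high, handle at its +y; loose bystander. Origin at the centre of its underside.
- tape: Roll of grey cloth tape lying flat, 100 mm in diameter, 48 mm high; loose bystander. Origin at the centre of its underside.
- di_box: Small blue metal signal box, 120 x 90 x 45 mm; loose bystander. Origin at the centre of its underside.
There are look-alikes about, which are no part of the job. Leave any orange or pink look-alike of the holder alone. Several things have the shape of the speaker; the one meant has the colours described above.

How it is judged:
By the outcome, as a careful person would: the job done as asked, in the order asked, and still so for the second after the job is handed in, while the arm keeps its last pose, push and grip.
It also fails if it takes over 51 s, if anything falls off the work surface, if the arm or the gripper's body presses on something with over 40 N, if the wrist force passes 120 N, or if a joint passes its speed limit or range.

### The arm

A 6-joint arm with a two-finger parallel gripper is mounted at the origin on the work surface. World frame = base frame: x ahead of the robot, y to its left, z up, the work surface at z = 0. Lengths are in mm, angles in degrees, forces in N, time in s.
With the tool pointing down it reaches from about 300 to 850 mm from the base axis. Payload 4.2 kg.
Tool frame: the origin (TCP) lies midway between the tips of the shut fingers; the grasp point (between the pads) lies 19 mm behind it (env.grasp_offset is the distance from the TCP to the grasp point, in mm); z points along the fingers, y is the line along which they close (so a half turn about z gives the same grasp; the last joint's range is limited). The gripper opens to 91 mm and grips with 3 to 60 N. Pads are 32 mm wide; open, the fingers measure 118 mm over their backs; the gripper's body (76 mm by 178 mm) begins 60 mm behind the grasp point.
Start: joints at [-76.261, 18.312, 89.639, -0, 72.044, -1.146], TCP at [147.713, -555.722, 182.776] pointing down, gripper open.
Joint ranges: [-177.97, 177.97], [-48.28, 115.42], [12.27, 149.76], [-77.06, 257.06], [2.81, 150.46], [-146.56, 146.56]. Speed limits (degrees/s): [147.25, 147.25, 180, 180, 180, 180].

### API

Orientations are given as [roll, pitch, yaw] about the fixed x, y, z axes, in that order (R = Rz(yaw) Ry(pitch) Rx(roll)).
In Python, from workcell import env, optics gives the robot as it stands. The module is installed in compiled form; this text tells all that it offers.
- The arm moves only by the tool send_rows, never from a script. Its argument "targets" is a list that holds one entry, the list of rows, each a list of 7 numbers: the turn, a rotation vector about the world's x, y, z scaled (see below), then the shift along the world's x, y, z scaled (see below), then the closure, from -1 (fully open) to 1 (shut). In form: [[[rx, ry, rz, x, y, z, gripper], ...]]. A call has 1 to 12 rows; each row shifts and turns the commanded pose from where the row before left it; what a row does not reach is not made up. The controller multiplies each number of a shift by 0.2 m and each number of a turn by pi/2 rad. A row lasts 1/10 s, in which the tool goes at most 50 mm and 8.59 degrees, less where a joint would pass 70% of its speed; a pose out of reach is approached as far as the arm can. A call with a number of a shift or a turn outside -1 to 1 is refused whole. A call with a gripper value outside its range is refused whole. The fingers move at their own pace and stop on an object; "grip_force" is the grip in N (left out, the last holds). Time passes only in rows, so rows that do not move let the fingers close. It gives the time, the measured TCP pose, the force, the opening and the grip force at its end, in the units of the state.
- env.state(): the state, without advancing time (a new reading comes with each control period).
- optics.grab_frame(name): name is "scene" or "top" or "wrist"; returns (picture, depth): 384x512x3 uint8, red, green, blue; 384x512 float32, mm along the optical axis (not along the pixel's ray), 0 where there is no reading.
- optics.camera_info(name): a dict with "camera_matrix" (3x3 intrinsics, pixels), "k1" (the pictures are not rectified: a ray, as slopes to the right and down, at radius r is drawn at 1 + k1 r^2 times it, then the intrinsics apply), "R" (3x3) and "t" (3): a world point X has camera coordinates R X + t; the wrist camera has in their place "mount" (4x4, takes a point from camera to tool coordinates, whose origin is the TCP and whose axes are the flange's). Camera axes: x right, y down, z forward; pixel columns grow to the right and rows downward; lengths in mm; the calibration is good to about 2 mm. A picture is of the moment at which its call begins: read the wrist's pose just before it. camera_info takes no time and is no camera call.
- env.job_done(): hands the job in; it is judged then, once.
Trained networks look in the newest picture that a camera, given by its name, has taken for a name from the list of things; names that differ only in an ending like _2 or _b are one class to them, and where a whole thing is asked for, a point or a joint stands for the part that bears it (a point fixed in the world has none). Each returns a list of dicts, best first, with "conf" (0 to 1); they miss things now and then, are a little off and sometimes report something else, mostly with a low value. They report only what shows in the picture. A call takes as long as a camera call. They do not tell look-alikes from the thing itself.
- optics.silhouettes(camera, name): "mask" (384x512 bool, what is visible of it) and "at" ([column, row] in pixels, amid what is visible of it).
- optics.place_of(camera, name): "at" ([column, row] in pixels: a listed point, or the origin of a listed thing).
The state is a dict: "time_s": time; "qpos": joint angles; "qvel": joint speeds; "effort": joint torques, N m; "ee_pos": TCP position; "ee_rot": TCP orientation; "force": force on the tool from outside, world axes, zero at the start; "torque": the same for the moment, N m; "gripper_width": finger opening in mm; "gripper_force": force on a finger pad.
Only numpy, scipy, OpenCV 4.12 (cv2) and the standard library are available. Lean on these libraries where they do the work, as an engineer would, in place of code of your own. Each camera call takes 0.05 s, during which the arm holds its last target. There are 200 camera calls.

## Working session

There is one attempt and no reset: what is moved stays moved. The work goes in short steps, Python scripts to look and compute and a tool call to move; the robot and the scene stay as the last step left them, time stands still between calls to the robot, and variables do not carry over. Pictures are saved under pics/ and viewed, at most 10 in all, crops included, and the job is handed in when it is done.

Besides the shell and the picture viewer there is one more tool, called after "Request:" by a JSON object that holds its "name" and its "arguments". send_rows: Moves the arm, as the interface text tells. Its arguments: {"type":"object","properties":{"targets":{"type":"array"},"grip_force":{"type":"number"}},"required":["targets"]}

```bash
mkdir -p pics
cat > h.py <<'E'
import numpy as np, cv2
from scipy.spatial.transform import Rotation as Ro
from workcell import env, optics
def cam(n, st=None):
    c=optics.camera_info(n); K=np.array(c["camera_matrix"],float); k1=c["k1"]
    if "mount" in c and n=="wrist":
        st=st or env.state(); T=np.eye(4); T[:3,:3]=Ro.from_euler('xyz',st["ee_rot"],degrees=True).as_matrix(); T[:3,3]=st["ee_pos"]
        W=T@np.array(c["mount"],float); R=W[:3,:3].T; t=-R@W[:3,3]
    else: R=np.array(c["R"],float); t=np.array(c["t"],float)
    return K,k1,R,t
def rays(n,uv,C):
    K,k1,R,t=C
    return cv2.undistortPoints(np.array(uv,float).reshape(-1,1,2),K,np.array([k1,0,0,0.]))[:,0]
def at_depth(n,uv,d,C):
    s=rays(n,uv,C); d=np.asarray(d,float).reshape(-1,1)
    return (np.c_[s,np.ones(len(s))]*d-C[3])@C[2]
def at_z(n,uv,z,C):
    s=rays(n,uv,C); D=np.c_[s,np.ones(len(s))]@C[2]; o=-C[2].T@C[3]
    return o+D*((z-o[2])/D[:,2])[:,None]
def proj(X,C):
    K,k1,R,t=C
    return cv2.projectPoints(np.array(X,float).reshape(-1,1,3),cv2.Rodrigues(R)[0],t,K,np.array([k1,0,0,0.]))[0][:,0]
E
cat > a.py <<'E'
from h import *
print(env.state())
for n in("top","scene"):
    im,d=optics.grab_frame(n); cv2.imwrite(f"pics/{n}0.png",im[:,:,::-1]); C=cam(n); np.save(f"{n}_d.npy",d)
    for o in("mic","holder","speaker","receivers","dustcap","mug","tape","di_box"):
        for r in optics.place_of(n,o)[:3]: print(n,o,"pt",np.round(r["at"]),round(r["conf"],2),at_z(n,[r["at"]],102 if o=="dustcap" else 15 if o=="mic" else 0,C).round()[0])
        if o in("mic","speaker","holder"):
            for r in optics.silhouettes(n,o)[:3]:
                m=r["mask"]&(d>0); ys,xs=np.nonzero(m)
                if len(ys): P=at_depth(n,np.c_[xs,ys],d[ys,xs],C); print(n,o,"mask",np.round(r["at"]),round(r["conf"],2),"med",np.median(P,0).round(),"zmax",np.percentile(P[:,2],98).round(), im[ys,xs].mean(0).round())
E
python3 a.py
```

```text
{'time_s': 0.0, 'qpos': array([-7.62624896e+01,  1.83508494e+01,  8.97088021e+01, -1.53013082e-03,
        7.20425840e+01, -1.14723220e+00]), 'qvel': array([-0.02652454, -0.07714097, -0.02743573, -0.09239775, -0.04364313,
       -0.05599505]), 'effort': array([ 5.06013093e-04, -4.12464666e+01, -2.31971669e+01,  7.27018621e-02,
        4.57381003e-02, -1.47518658e-04]), 'ee_pos': array([ 147.54545215, -555.1512294 ,  181.91202998]), 'ee_rot': array([-1.79897756e+02, -5.92465312e-04,  1.48852152e+01]), 'force': array([-0.05313613,  0.04770411,  0.53306275]), 'torque': array([ 0.03967433,  0.00133312, -0.04990529]), 'gripper_force': 0.0, 'gripper_width': 91.56737065204291}
top holder pt [388. 195.] 0.85 [ 565. -469.    0.]
top holder pt [337. 209.] 0.75 [ 509. -282.    0.]
top holder pt [352. 256.] 0.6 [ 341. -339.    0.]
top holder mask [392. 194.] 0.7 med [ 572. -464.   73.] zmax 79.0 [163.  82.  11.]
top holder mask [353. 258.] 0.62 med [ 340. -324.   73.] zmax 80.0 [202. 117. 136.]
top holder mask [340. 207.] 0.57 med [ 507. -288.   74.] zmax 183.0 [112. 109. 105.]
top speaker pt [1
[... 1180 characters left out ...]
6. -336.   74.] zmax 80.0 [179. 103. 122.]
scene holder mask [171. 237.] 0.56 med [ 527. -308.   74.] zmax 80.0 [103.  96.  95.]
scene speaker pt [337. 136.] 0.89 [470. 523.   0.]
scene speaker pt [299. 172.] 0.62 [528. 254.   0.]
scene speaker mask [338. 125.] 0.88 med [469. 502.  96.] zmax 111.0 [ 63.  81. 140.]
scene speaker mask [302. 162.] 0.61 med [552. 220. 103.] zmax 110.0 [59. 54. 52.]
scene receivers pt [253. 203.] 0.96 [542.  16.   0.]
scene dustcap pt [304. 147.] 0.97 [502. 287. 102.]
scene dustcap pt [332. 110.] 0.76 [407. 529. 102.]
scene mug pt [327. 213.] 0.75 [740. 208.   0.]
scene tape pt [293. 250.] 0.81 [780.  12.   0.]
scene di_box pt [234. 275.] 0.78 [ 736. -203.    0.]
```

```bash
python3 -c "
import cv2
for n in('top','scene'): cv2.imwrite(f'pics/{n}0b.png',cv2.resize(cv2.imread(f'pics/{n}0.png'),(800,600)))"
```

```text
(no output)
```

View pics/top0b.png

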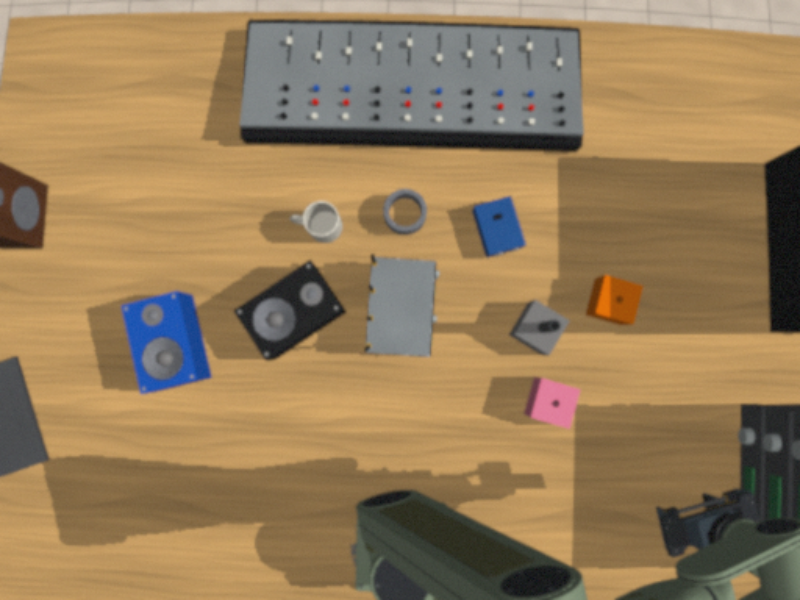

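View pics/scene0b.png

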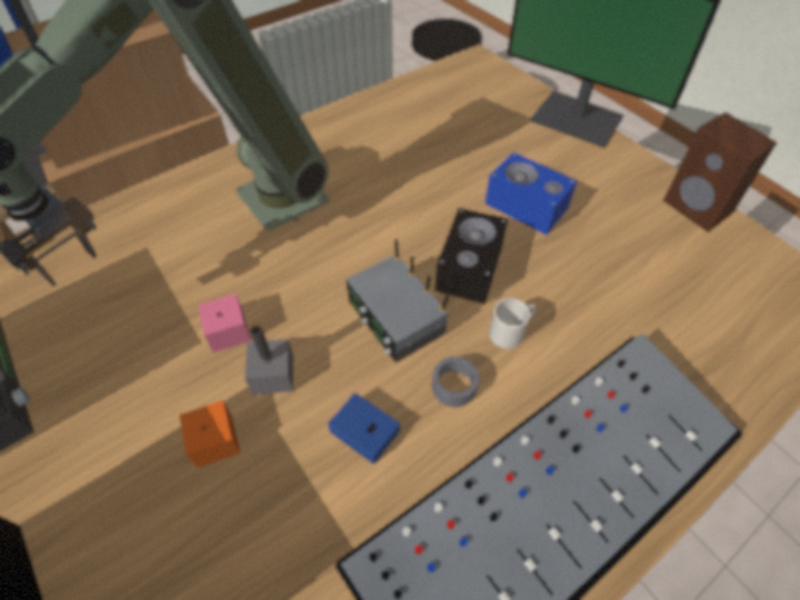

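The top view shows the grey block with the mic at about (540,327) of 800x600, the receivers at (402,305), and the black speaker at (290,310) with its woofer at (273,320). The blue speaker and the orange and pink blocks are look-alikes. The scene view agrees.

Run:
```python
from h import *
print(np.round(optics.camera_info("wrist")["mount"],2))
for n in("top","scene"):
    d=np.load(n+"_d.npy"); C=cam(n); ys,xs=np.nonzero(d>0); P=at_depth(n,np.c_[xs,ys],d[ys,xs],C)
    near=np.hypot(P[:,0]-510,P[:,1]+295)<70
    for lo,hi in((90,130),(130,175),(178,200)):
        Q=P[near&(P[:,2]>lo)&(P[:,2]<hi)]; print(n,lo,hi,len(Q),Q.mean(0).round(1) if len(Q) else 0)
    near=(np.abs(P[:,0]-545)<130)&(np.abs(P[:,1]-15)<150)&(P[:,2]>60)
    Q=P[near];print("recv",Q.min(0).round(),Q.max(0).round())
```

```text
[[   0.     -0.96   -0.29   83.73]
 [   1.      0.      0.     -0.82]
 [   0.     -0.29    0.96 -201.69]
 [   0.      0.      0.      1.  ]]
top 90 130 21 [ 507.2 -290.3  108.3]
top 130 175 17 [ 506.3 -289.8  147.3]
top 178 200 52 [ 508.  -296.1  184.7]
recv [439. -66.  64.] [652. 165. 152.]
scene 90 130 57 [ 516.4 -302.4  109. ]
scene 130 175 65 [ 516.6 -302.3  152.4]
scene 178 200 52 [ 509.6 -301.3  185.3]
recv [439. -69.  60.] [654. 165. 154.]
```

Request:
{"name": "send_rows", "arguments": {"targets": [[[0, 0, 0, 0.1, 0.1, 0.2, -1], [0, 0, 0, 0.15, 0.1, 0.15, -1], [0, 0, 0, 0.2, 0.1, 0.1, -1], [0, 0, 0, 0.2, 0.1, 0.05, -1], [0, 0, 0, 0.2, 0.1, 0, -1], [0, 0, 0, 0.2, 0.1, 0, -1], [0, 0, 0, 0.2, 0.1, 0, -1], [0, 0, 0, 0.15, 0.1, 0, -1], [0, 0, 0, 0.1, 0.05, 0, -1], [0, 0, 0, 0, 0, 0, -1], [0, 0, 0, 0, 0, 0, -1]]]}}

```text
time_s: 2.3
ee_pos: [447.6, -385.7, 282.6]
ee_rot: [180.0, 0.1, 14.9]
force: [-0.6, 0.1, -0.1]
gripper_width: 91.2
gripper_force: 0.0
```

```bash
cat > w.py <<'E'
from h import *
st=env.state(); im,d=optics.grab_frame("wrist"); C=cam("wrist",st); cv2.imwrite("pics/w1.png",im[:,:,::-1])
ys,xs=np.nonzero(d>0); P=at_depth("wrist",np.c_[xs,ys],d[ys,xs],C)
near=np.hypot(P[:,0]-508,P[:,1]+297)<60
for lo,hi in((85,130),(130,175),(178,195),(65,80)):
    m=near&(P[:,2]>lo)&(P[:,2]<hi); Q=P[m]
    if len(Q): print(lo,hi,len(Q),Q.mean(0).round(1),((Q.max(0)+Q.min(0))/2).round(1),np.ptp(Q,0).round(),np.c_[xs,ys][m].mean(0).round())
for o in("mic","holder"):
    for r in optics.place_of("wrist",o): print(o,r["at"],r["conf"],at_z("wrist",[r["at"]],15 if o=="mic" else 0,C).round(1))
E
python3 w.py
```

```text
85 130 127 [ 511.2 -307.3  107.9] [ 508.5 -303.4  107.3] [23. 14. 45.] [209.  88.]
130 175 182 [ 511.  -307.5  153.9] [ 509.4 -304.5  152.5] [22. 12. 45.] [202.  89.]
178 195 622 [ 508.4 -298.7  184.8] [ 508.3 -298.1  182.9] [24. 25. 10.] [186.  89.]
65 80 4741 [ 510.4 -300.9   74.8] [ 508.5 -297.3   72.4] [116. 117.  15.] [208.  87.]
mic [214.7, 90.2] 0.68 [[ 506.  -301.3   15. ]]
holder [213.0, 86.8] 0.82 [[ 509.3 -296.     0. ]]
holder [210.1, 198.2] 0.76 [[ 344.7 -328.4    0. ]]
holder [347.9, 73.2] 0.59 [[ 577.3 -475.4   -0. ]]
```

View pics/w1.png

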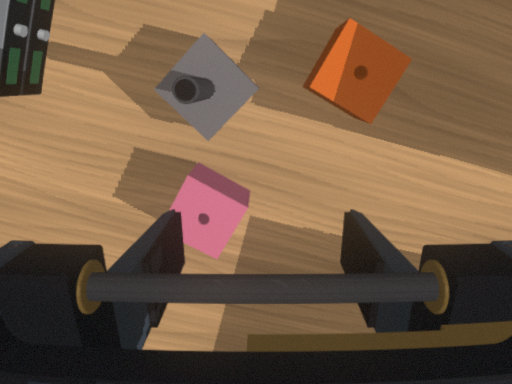

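The wrist view shows the mic top at (186,89) on the grey block, with the pink block at (210,215) and the orange one at (360,75). The mic axis is at about (508,-298). I'll go over it, descend and grip.

Request:
{"name": "send_rows", "arguments": {"targets": [[[0, 0, 0, 0.1, 0.15, 0, -1], [0, 0, 0, 0.1, 0.15, 0, -1], [0, 0, 0, 0.1, 0.14, 0, -1], [0, 0, 0, 0, 0, 0, -1], [0, 0, 0, 0, 0, -0.15, -1], [0, 0, 0, 0, 0, -0.2, -1], [0, 0, 0, 0, 0, -0.2, -1], [0, 0, 0, 0, 0, -0.15, -1], [0, 0, 0, 0, 0, -0.1, -1], [0, 0, 0, 0, 0, 0, -1], [0, 0, 0, 0, 0, 0, -1]]], "grip_force": 35}}

```text
time_s: 3.55
ee_pos: [507.4, -298.9, 123.4]
ee_rot: [180.0, -0.0, 14.8]
force: [0.5, 0.6, 0.4]
gripper_width: 91.3
gripper_force: 0.0
```

Request:
{"name": "send_rows", "arguments": {"targets": [[[0, 0, 0, 0, 0, 0, 0], [0, 0, 0, 0, 0, 0, 0.5], [0, 0, 0, 0, 0, 0, 1], [0, 0, 0, 0, 0, 0, 1], [0, 0, 0, 0, 0, 0, 1], [0, 0, 0, 0, 0, 0, 1], [0, 0, 0, 0, 0, 0, 1], [0, 0, 0, 0, 0, 0, 1], [0, 0, 0, 0, 0, 0, 1], [0, 0, 0, 0, 0, 0, 1]]], "grip_force": 35}}

```text
time_s: 4.55
ee_pos: [507.7, -297.7, 122.7]
ee_rot: [180.0, 0.0, 14.9]
force: [-0.3, -0.0, -1.1]
gripper_width: 24.4
gripper_force: 35.0
```

Request:
{"name": "send_rows", "arguments": {"targets": [[[0, 0, 0, 0, 0, 0.03, 1], [0, 0, 0, 0, 0, 0.06, 1], [0, 0, 0, 0, 0, 0.1, 1], [0, 0, 0, 0, 0, 0.12, 1], [0, 0, 0, 0, 0, 0.15, 1], [0, 0, 0, 0, 0, 0.15, 1], [0, 0, 0, 0, 0, 0.15, 1], [0, 0, 0, 0, 0, 0.12, 1], [0, 0, 0, 0, 0, 0.08, 1], [0, 0, 0, 0, 0, 0.04, 1], [0, 0, 0, 0, 0, 0, 1], [0, 0, 0, 0, 0, 0, 1]]]}}

```text
time_s: 5.75
ee_pos: [507.3, -297.5, 322.1]
ee_rot: [-179.9, 0.1, 14.9]
force: [0.2, 0.2, -2.5]
gripper_width: 24.6
gripper_force: 35.0
```

Run:
```python
from h import *
st=env.state(); print(st["ee_pos"],st["force"],st["gripper_width"])
for n in("scene","top"):
    im,d=optics.grab_frame(n); C=cam(n); cv2.imwrite(f"pics/{n}1.png",im[:,:,::-1])
    if n=="scene":
        x,y=proj([508,-298,200],C)[0].astype(int); print(x,y,proj([[508,-298,195]],C))
        x0,y0=max(x-100,0),max(y-90,0); cv2.imwrite("pics/s1c.png",cv2.resize(im[y0:y0+180,x0:x0+240,::-1],(800,600)))
        for o in("mic","mic_tip"):
            for r in optics.place_of(n,o)[:2]: print(o,r)
    ys,xs=np.nonzero(d>0); P=at_depth(n,np.c_[xs,ys],d[ys,xs],C)
    if n=="top":
        for r in optics.place_of(n,"dustcap"): print("dustcap",r,at_z(n,[r["at"]],102,C).round(1))
```

```text
[ 507.33276056 -297.4940725   322.08420336] [ 0.22968543  0.19570315 -2.45609114] 24.592800894185135
163 208 [[163.50428388 209.26583028]]
mic {'at': [161.1, 204.0], 'conf': 0.74}
mic_tip {'at': [163.0, 205.1], 'conf': 0.67}
mic_tip {'at': [160.8, 200.7], 'conf': 0.41}
dustcap {'at': [107.5, 227.4], 'conf': 0.74} [[421.8 518.  102. ]]
dustcap {'at': [172.2, 203.0], 'conf': 0.57} [[511.  298.7 102. ]]
```

View pics/s1c.png

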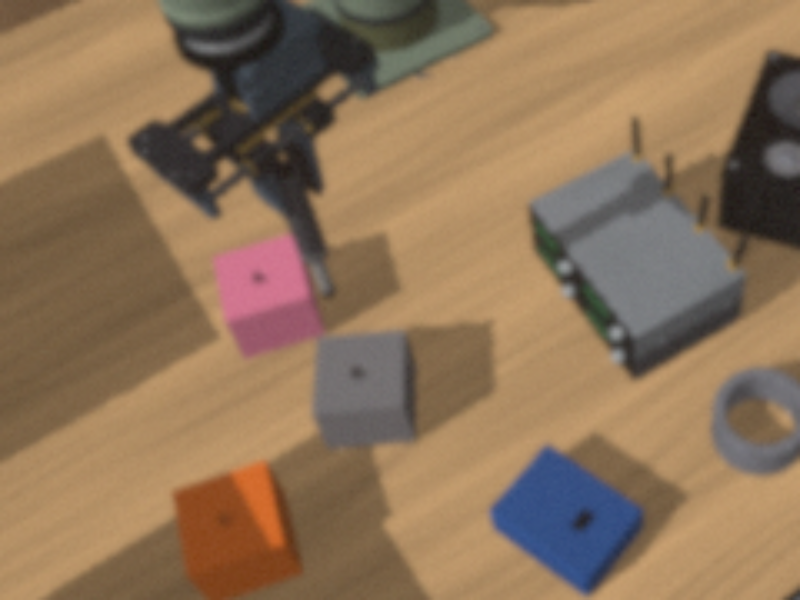

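The mic is out: its tip is about 214 mm up and the block is empty. I'll carry it over the receivers.

Request:
{"name": "send_rows", "arguments": {"targets": [[[0, 0, 0, 0, 0.04, 0, 1], [0, 0, 0, 0, 0.09, 0, 1], [0, 0, 0, 0, 0.14, 0, 1], [0, 0, 0, 0, 0.18, 0, 1], [0, 0, 0, 0, 0.2, 0, 1], [0, 0, 0, 0, 0.2, 0, 1], [0, 0, 0, 0, 0.2, 0, 1], [0, 0, 0, 0, 0.2, 0, 1], [0, 0, 0, 0, 0.2, 0, 1], [0, 0, 0, 0, 0.2, 0, 1], [0, 0, 0, 0, 0.2, 0, 1], [0, 0, 0, 0, 0.2, 0, 1]]]}}

```text
time_s: 7.2
ee_pos: [506.4, 115.0, 323.1]
ee_rot: [-180.0, -0.0, 14.9]
force: [0.5, 0.4, -2.6]
gripper_width: 24.5
gripper_force: 35.0
```

Request:
{"name": "send_rows", "arguments": {"targets": [[[0, 0, 0, 0, 0.2, 0, 1], [0, 0, 0, 0, 0.2, 0, 1], [0, 0, 0, 0, 0.18, 0, 1], [0, 0, 0, -0.05, 0.14, 0, 1], [0, 0, 0, -0.1, 0.09, 0, 1], [0, 0, 0, -0.1, 0.04, 0, 1], [0, 0, 0, -0.05, 0, 0, 1], [0, 0, 0, 0, 0, 0, 1], [0, 0, 0, 0, 0, 0, 1], [0, 0, 0, 0, 0, 0, 1]]]}}

```text
time_s: 8.2
ee_pos: [448.3, 281.8, 322.8]
ee_rot: [180.0, -0.0, 14.8]
force: [0.5, 0.6, -2.7]
gripper_width: 24.6
gripper_force: 35.0
```

```bash
cat > v.py <<'E'
from h import *
import sys
st=env.state(); im,d=optics.grab_frame("wrist"); C=cam("wrist",st); cv2.imwrite(sys.argv[1],cv2.resize(im[:,:,::-1],(768,576)))
print(st["time_s"],st["ee_pos"].round(1),st["ee_rot"].round(2),st["gripper_width"])
R=Ro.from_euler('xyz',st["ee_rot"],degrees=True).as_matrix()
tip=st["ee_pos"]+R@[0,0,108]; print("nominal tip",tip.round(1),proj([tip],C))
for r in optics.place_of("wrist","mic_tip"): print("tip",r,at_z("wrist",[r["at"]],tip[2],C).round(1))
for r in optics.place_of("wrist","dustcap"): print("cap",r,at_z("wrist",[r["at"]],102,C).round(1),"depth pt",at_depth("wrist",[r["at"]],[d[int(r["at"][1]),int(r["at"][0])]],C).round(1))
for r in optics.place_of("wrist","speaker"): print("spk",r,at_z("wrist",[r["at"]],0,C).round(1))
ys,xs=np.nonzero(d>0); P=at_depth("wrist",np.c_[xs,ys],d[ys,xs],C)
m=(np.hypot(*(P-tip)[:,:2].T)<40)&(P[:,2]>tip[2]-12)&(P[:,2]<tip[2]+45)
if m.any():
    for lo in(-12,0,10,20,30): 
        Q=P[m&(P[:,2]>tip[2]+lo)&(P[:,2]<tip[2]+lo+10)]
        if len(Q): print("stem",lo,len(Q),Q.mean(0).round(1),Q[:,2].min().round(1))
np.savez("w.npz",im=im,d=d,P=P,xs=xs,ys=ys)
E
python3 v.py pics/w2.png
```

```text
8.2 [448.3 281.8 322.8] [ 1.7999e+02 -3.0000e-02  1.4830e+01] 24.63770177711116
nominal tip [448.4 281.8 214.8] [[262.94011571 175.24083302]]
tip {'at': [260.0, 175.5], 'conf': 0.92} [[447.4 284.5 214.8]]
cap {'at': [270.3, 103.5], 'conf': 0.85} [[511.4 288.8 102. ]] depth pt [[511.5 288.9 103. ]]
cap {'at': [72.4, 127.4], 'conf': 0.72} [[417.9 532.3 102. ]] depth pt [[418.1 532.  102.6]]
spk {'at': [101.9, 97.1], 'conf': 0.95} [[450.9 545.1   0. ]]
spk {'at': [293.3, 92.4], 'conf': 0.94} [[532.7 255.3   0. ]]
stem 0 45 [453.4 282.5 220.9] 215.5
stem 10 31 [453.9 282.8 230.1] 225.1
stem 20 36 [453.6 283.1 240.1] 235.2
stem 30 27 [454.3 282.9 249.1] 244.9
```

View pics/w2.png

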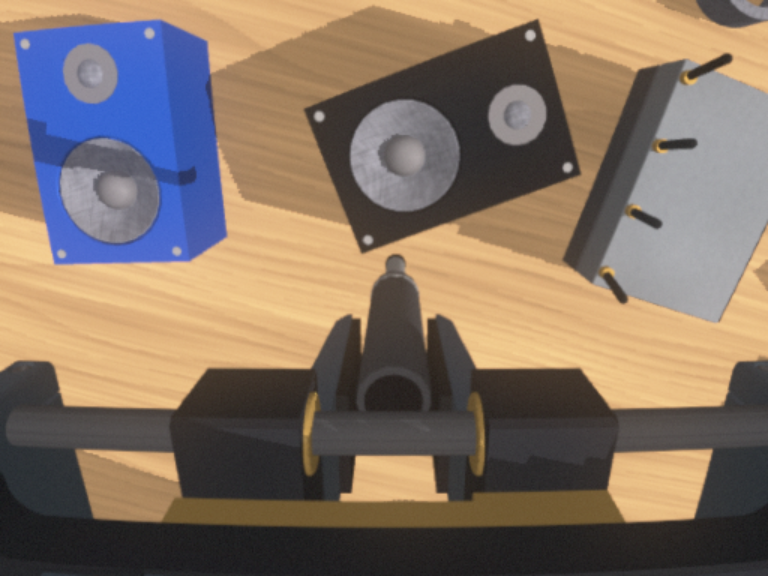

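The wrist view shows the black speaker's dust cap at about (404,155) of 768x576, and the capsule tip at (395,262), with the mic upright. The cap is at about (511.4,288.8). I'll move over it, go part of the way down and look again.

Request:
{"name": "send_rows", "arguments": {"targets": [[[0, 0, 0, 0.05, 0.01, 0, 1], [0, 0, 0, 0.1, 0.01, 0, 1], [0, 0, 0, 0.1, 0.01, 0, 1], [0, 0, 0, 0.065, 0, 0, 1], [0, 0, 0, 0, 0, -0.05, 1], [0, 0, 0, 0, 0, -0.1, 1], [0, 0, 0, 0, 0, -0.1, 1], [0, 0, 0, 0, 0, -0.1, 1], [0, 0, 0, 0, 0, -0.05, 1], [0, 0, 0, 0, 0, 0, 1], [0, 0, 0, 0, 0, 0, 1], [0, 0, 0, 0, 0, 0, 1]]]}}

```text
time_s: 9.6
ee_pos: [511.2, 288.6, 244.0]
ee_rot: [-180.0, -0.1, 14.9]
force: [0.1, 0.7, -1.9]
gripper_width: 24.2
gripper_force: 35.0
```

```bash
python3 v.py pics/w3.png
```

```text
9.6 [511.2 288.6 244. ] [-1.7997e+02 -1.3000e-01  1.4890e+01] 24.24450340599867
nominal tip [511.5 288.7 136. ] [[262.93995161 175.24134399]]
tip {'at': [261.6, 176.1], 'conf': 0.92} [[510.3 289.8 136. ]]
cap {'at': [265.2, 166.6], 'conf': 0.78} [[512.6 286.5 102. ]] depth pt [[512.3 286.4 100.9]]
spk {'at': [288.2, 140.2], 'conf': 0.9} [[532.9 258.7   0. ]]
spk {'at': [76.9, 143.4], 'conf': 0.7} [[453.9 543.1   0. ]]
stem 0 42 [516.4 289.5 141.9] 136.7
stem 10 32 [516.8 289.5 151.3] 146.2
stem 20 36 [516.9 289.7 161.5] 156.1
stem 30 25 [517.2 289.7 170. ] 166.2
```

View pics/w3.png

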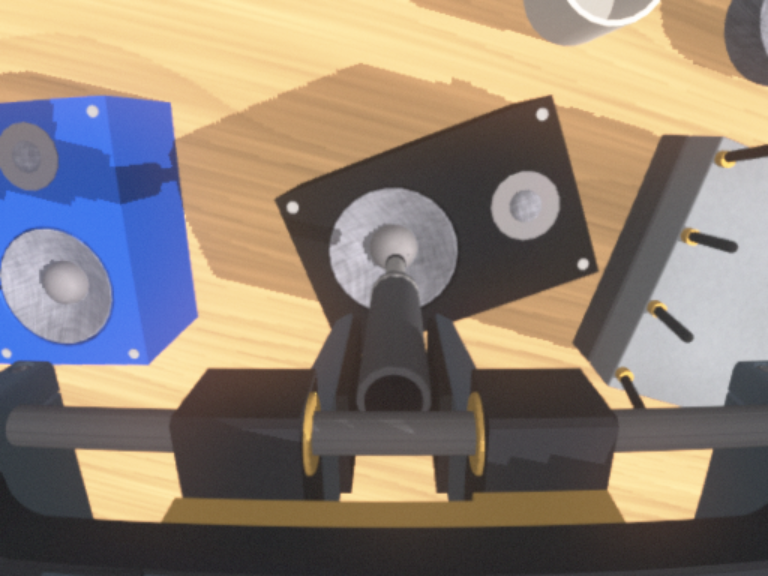

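```bash
python3 - <<'E'
from h import *
from scipy.optimize import least_squares
w=np.load("w.npz"); im=w["im"]; C=cam("wrist")
g=cv2.cvtColor(im,cv2.COLOR_RGB2GRAY); E=[]
for a in np.radians(np.arange(165,376,4)):   # rays over the upper part, clear of the mic
    r=np.arange(30,56); u=262.5+r*np.cos(a); v=165.5+r*np.sin(a)
    p=cv2.remap(cv2.GaussianBlur(g,(3,3),0),u.astype(np.float32)[None],v.astype(np.float32)[None],1)[0].astype(float)
    k=np.argmin(np.diff(p)); E.append((u[k]+.5*np.cos(a),v[k]+.5*np.sin(a)))
for z in(103,105):
    X=at_z("wrist",E,z,C)[:,:2]
    s=least_squares(lambda q:np.hypot(*(X-q[:2]).T)-q[2],[512,288,47],loss="soft_l1"); print(z,s.x.round(1),np.abs(s.fun).mean().round(2))
E
cp w.npz w3.npz
```

```text
103 [510.  289.2  45.7] 0.48
105 [510.5 289.3  45.5] 0.47
```

The rim fit puts the woofer centre at (510.5,289.3) and the tip is within about 1 mm of it. I'll descend the last 24 mm.

Request:
{"name": "send_rows", "arguments": {"targets": [[[0, 0, 0, 0, 0, -0.03, 1], [0, 0, 0, 0, 0, -0.04, 1], [0, 0, 0, 0, 0, -0.03, 1], [0, 0, 0, 0, 0, -0.02, 1], [0, 0, 0, 0, 0, 0, 1], [0, 0, 0, 0, 0, 0, 1], [0, 0, 0, 0, 0, 0, 1], [0, 0, 0, 0, 0, 0, 1]]]}}

```text
time_s: 10.6
ee_pos: [510.9, 288.4, 219.1]
ee_rot: [-180.0, -0.0, 14.9]
force: [-0.1, 0.1, -1.9]
gripper_width: 24.3
gripper_force: 35.0
```

```bash
python3 v.py pics/w4.png
python3 - <<'E'
from h import *
im,d=optics.grab_frame("scene"); C=cam("scene"); x,y=proj([511,289,110],C)[0].astype(int); print(x,y)
cv2.imwrite("pics/s4c.png",cv2.resize(im[max(y-45,0):y+45,x-60:x+60,::-1],(800,600)))
for o in("mic_tip","dustcap"):
    for r in optics.place_of("scene",o)[:2]: print(o,r["at"],r["conf"],at_z("scene",[r["at"]],112 if o=="mic_tip" else 102,C).round(1))
print(proj([[511,289,112],[511,289,102]],C))
E
```

```text
10.6 [510.9 288.4 219.1] [-1.800e+02 -4.000e-02  1.488e+01] 24.263731622063492
nominal tip [511.  288.4 111.1] [[262.93927732 175.24176363]]
tip {'at': [264.3, 175.4], 'conf': 0.92} [[511.2 287.1 111.1]]
cap {'at': [23.5, 194.9], 'conf': 0.73} [[421.6 530.4 102. ]] depth pt [[421.9 530.1 102.5]]
cap {'at': [263.5, 172.2], 'conf': 0.6} [[511.8 288.  102. ]] depth pt [[517.  289.5 123. ]]
spk {'at': [67.5, 147.5], 'conf': 0.94} [[452.2 541.9   0. ]]
spk {'at': [289.4, 142.7], 'conf': 0.82} [[532.8 258.8   0. ]]
stem -12 840 [517.1 285.4 100.3] 99.1
stem 0 40 [516. 289. 117.] 112.5
stem 10 35 [516.4 289.4 126. ] 121.3
stem 20 35 [516.3 289.4 136.6] 131.9
stem 30 24 [516.7 289.6 145. ] 141.2
305 146
mic_tip [304.4, 147.5] 0.51 [[512.  280.3 112. ]]
dustcap [330.6, 109.8] 0.67 [[403.4 525.8 102. ]]
dustcap [305.6, 148.1] 0.59 [[510.6 289.1 102. ]]
[[305.93841565 146.37498892]
 [305.65713155 148.17291073]]
```

View pics/w4.png

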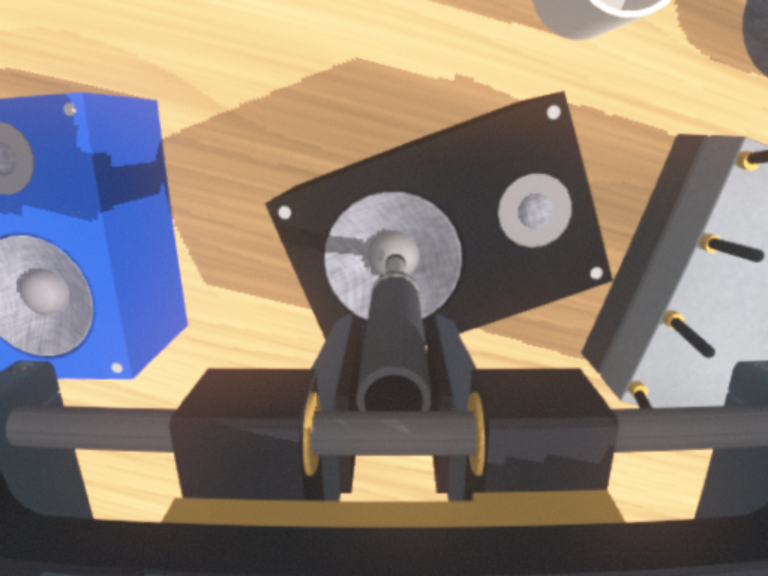

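View pics/s4c.png

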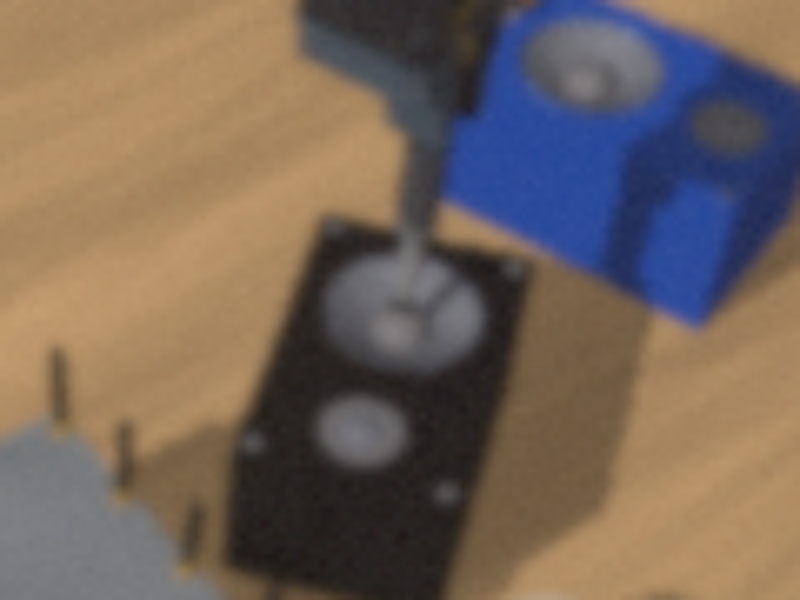

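The tip is centred over the dust cap (wrist view cap (394,254), tip (396,262)), with a gap of about 9–10 mm. The speaker hasn't moved and the mic is steady. Handing in.

```bash
python3 -c "
from workcell import env
print(env.job_done())"
```

```text
the job is handed in; nothing more can be done
None
```

I handed the job in with the microphone held steady and upright, capsule end about 9–10 mm above the dust cap and centred on it to within about 2 mm by camera; it took about 11 s, and the pictures show no contact and nothing else moved.

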